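# Take the practice amp out of standby under its guard

## Task

Switch the practice amp on: with a fingertip lift the spring-loaded guard on its top panel, push the standby toggle underneath over to its far side, away from the guard's lip, while the guard rests up on the finger, then draw the finger out and let the guard drop shut over the toggle. Do not pick anything up, and leave the pointer knob and the things lying around as they are.

Things in the scene. Friction and masses are not known exactly. Their poses are not given: they have to be found in the camera images.
- amp: Cream practice amp that stands fast: 170 mm deep (x) x 280 wide (y), cabinet top at 198 mm. Origin: centre of its underside, on the counter. x points from the grille (front) to the open back, y left, z up. Nickel control panel on top, upper face at z 200 mm, x -76 to +32. Low carrying handle along y at x +62, up to z 223 mm.
- switch_foot (a point): Point on the panel's upper face under the toggle's pivot, at amp x -22, y +55, z 200 mm; fixed to the amp, same axes. A 2 mm base plate 44 mm wide lies round it, from 31 mm in front to 35 mm behind.
- guard_hinge (a point): Middle of the guard's fixed hinge pin (along amp y): 27 mm behind the switch foot and 12 mm above the panel.
- guard (a joint): Guard angle, rad: 0 shut, grows as its front edge rises, stop at 1.35. A light spring and its weight close it from every angle (under 1 N at the lip): it stays up only while held. Pressed-metal cover over the toggle, 42 mm wide, 38 mm between its side cheeks, 43 mm high, open below at the front and sides.
- guard_lip (a point): Middle of the guard's free front edge; turns with it. Shut: 38 mm in front of the switch foot, 33 mm above the panel. The lip (42 mm wide, 2 mm thick) slopes back and down to 24 mm above the panel at 27 mm in front of the foot, then the cover rises. Cheeks begin 25 mm in front of the foot, 18 mm above the panel (9 mm at the hinge).
- toggle (a joint): Toggle angle, rad: 0 = standby, bat leaning 0.35 rad to the front (amp -x, towards the lip); 0.70 = on, leaning 0.35 rad to the back (amp +x, towards the hinge). It snaps over past the middle (0.35) and stays at either end; about 2 N at the tip moves it.
- toggle_tip (a point): Tip of the steel bat toggle, moving with it: 28 mm from its pivot, which lies 6 mm above the panel over the switch foot; so 32 mm above the panel and 10 mm in front of the foot (standby) or behind it (on). Bat 9 mm thick near the tip, 5 mm at its root.
- knob_pointer (a point): Tip of the pointer of the black pointer knob, 21 mm from the knob's upright axis (amp x -22, y -35 mm) and 13 mm above the panel. The knob is 20 mm tall, turns stiffly and must stay as set.
- tone_bar: Chrome steel tone bar, 76 x 20 x 24 mm, lying on the right-hand end of the amp's control panel; origin at the centre of its underside, length along its x. Loose, 190 g; leave it alone.
- pick_box: Walnut pick box, 79 x 104 x 35 mm, two amber horn picks on its lid, on the counter; origin at the centre of its underside. Loose; leave it alone.
- jack_plate: Brass jack plate, 40 x 40 x 4 mm, lying on the counter; origin at the centre of its underside. Loose; leave it alone.
- thumb_pick: Nickel thumb pick, a band 21 mm across and 16 mm high with a 26 mm blade, on the counter; origin at the centre of the band's underside. Loose; leave it alone.

How it is judged:
By the outcome, as a careful person would: the job done as asked, in the order asked, and still so for the second after the job is handed in, with the robot touching nothing.
It also fails if it takes over 35 s, if anything falls off the work surface, if the arm or the gripper's body presses on something with over 40 N, if the wrist force passes 120 N, or if a joint passes its speed limit or range.

## Robot

A 6-joint arm with a two-finger parallel gripper is mounted at the origin on the work surface. World frame = base frame: x ahead of the robot, y to its left, z up, the work surface at z = 0. Lengths are in m, angles in rad, forces in N, time in s.
With the tool pointing down it reaches from about 0.4 to 0.825 m from the base axis. Payload 7 kg.
Tool frame: the origin (TCP) lies at the very end of the fingers, on their centre line; the grasp point (between the pads) lies r.pinch_z behind it (r.pinch_z is the distance from the TCP to the grasp point, in m); z points along the fingers, x is the direction in which the jaws open and shut, and the axes are right-handed (so a half turn about z gives the same grasp; the last joint's range is limited). The gripper opens to 85 mm and grips with 20 to 120 N. Pads are 22 mm wide; open, the fingers measure 114 mm over their backs; the gripper's body (76 mm by 85 mm) begins 54 mm behind the grasp point. The pads swing forward as they close: fully open they stand 13 mm farther back than shut.
Start: joints at [-0.88, 0.359, 0.012, 0, -1.224, -0.288], TCP at [0.265, -0.621, 0.231] pointing down, gripper open.
Joint ranges: [-3.07, 3.07], [-1.43, 2.12], [-1.02, 1.25], [-3.03, 1.67], [-3.05, -0], [-3.03, 3.03]. Speed limits (rad/s): [2.39, 2.39, 3.01, 3.14, 3.14, 3.14].

## Interface

Orientations are given as a unit quaternion [x, y, z, w].
In Python, from station import r, eyes gives the robot as it stands.
- The arm moves only by the tool jog_arm, never from a script. Its argument "motion" is one flat list of numbers, 6 for each row, row after row: the shift along the tool's x, y, z in units of 60 mm (1.0 is 60 mm), then the turn, a rotation vector about the tool's x, y, z in units of 10 degrees (1.0 is 10 degrees). In form: [dx, dy, dz, wx, wy, wz, dx, dy, dz, wx, wy, wz, ...]. A call has 1 to 12 rows; each row is the pose to reach, as a shift and turn from the pose commanded when the call began, along the tool's axes at that moment; what a row does not reach only later rows make up. A row lasts 1/8 s, in which the tool goes at most 62.5 mm and 10.7 degrees, less where a joint would pass 70% of its speed; a pose out of reach is approached as far as the arm can. A call with a gripper value outside its range is refused whole. "jaw" is the opening, from 0 (shut) to 1 (fully open), set as the call begins (left out, the last holds). The fingers move at their own pace and stop on an object; the grip force is fixed at half the most. Time passes only in rows, so rows that repeat a pose let the fingers close. It gives the time, the measured TCP pose, the force and the opening at its end, in the units of the state.
- r.get_obs(): the state, without advancing time (a new reading comes with each control period).
- eyes.camera(name): name is "scene" or "top" or "wrist"; returns the picture (384x512x3 uint8, red, green, blue); there is no depth.
- eyes.camera_params(name): a dict with "mtx" (3x3 intrinsics, pixels), "rvec" (rotation vector, rad) and "tvec" (3), from world to camera coordinates, as OpenCV has them. Camera axes: x right, y down, z forward; pixel columns grow to the right and rows downward; lengths in m; the calibration is good to about 2 mm. A picture is of the moment at which its call begins: read the wrist's pose just before it. camera_params takes no time and is no camera call; for the wrist camera it gives the pose at the moment of the call.
- r.sign_off(): hands the job in, once; it reports no verdict.
The state is a dict: "time": time; "q": joint angles; "qd": joint speeds; "tau": joint torques, N m; "tool_pos": TCP position; "orientation": TCP orientation; "force": force on the tool from outside, world axes, zero at the start; "wrist_torque": the same for the moment, N m; "grip_width": opening from 0.0 (shut) to 1.0 (fully open).
Only numpy, scipy, OpenCV 4.12 (cv2) and the standard library are available. Lean on these libraries where they do the work, as an engineer would, in place of code of your own. Each camera call takes 0.05 s, during which the arm holds its last target. There are 200 camera calls.

## Working session

There is one attempt and no reset: what is moved stays moved. The work goes in short steps, Python scripts to look and compute and a tool call to move; the robot and the scene stay as the last step left them, time stands still between calls to the robot, and variables do not carry over. Pictures are saved under pics/ and viewed, about 8 in all and at most 12, crops included, and the job is handed in when it is done.

Besides the shell and the picture viewer there is one more tool, called after "Request:" in YAML: its name, and indented under it one key for each argument. jog_arm: Moves the arm, as the interface text tells. Its arguments: {"type":"object","properties":{"motion":{"type":"array","items":{"type":"number"}},"jaw":{"type":"number"}},"required":["motion"]}

```bash
mkdir -p pics; ls; python3 - <<'E'
from station import r,eyes
import cv2,numpy as np
for n in("scene","top"):
    im=eyes.camera(n); cv2.imwrite(f"pics/{n}0.png",im[:,:,::-1])
    p=eyes.camera_params(n); R=cv2.Rodrigues(p["rvec"])[0]; print(n,p["mtx"].tolist(),(-R.T@p["tvec"].ravel()).round(3),R.round(3).tolist())
o=r.get_obs();print(o["time"],o["tool_pos"],o["orientation"],r.pinch_z)
E
```

```text
pics
scene [[398.5978585331404, 0.0, 254.9420346711004], [0.0, 398.5978585331404, 197.5265791132592], [0.0, 0.0, 1.0]] [ 0.878 -0.353  0.954] [[0.792, 0.611, -0.009], [0.514, -0.674, -0.531], [-0.33, 0.415, -0.848]]
top [[421.3722395766708, 0.0, 258.9457293140242], [0.0, 421.3722395766708, 193.01894156120568], [0.0, 0.0, 1.0]] [0.465 0.04  1.144] [[0.023, -1.0, 0.003], [-0.996, -0.023, -0.084], [0.084, -0.001, -0.996]]
0.1 [ 0.26442546 -0.62060776  0.23046855] [ 5.51410289e-01  8.34233885e-01  3.53964699e-04 -6.26948661e-04] 0.0187
```

View pics/scene0.png

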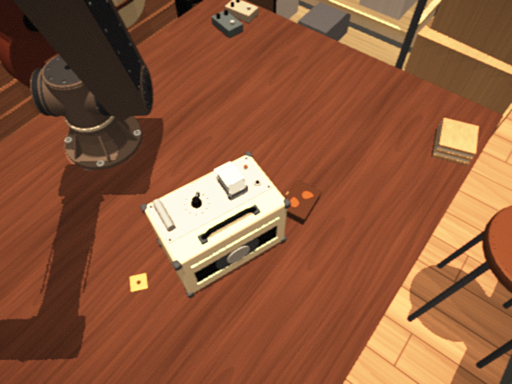

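View pics/top0.png

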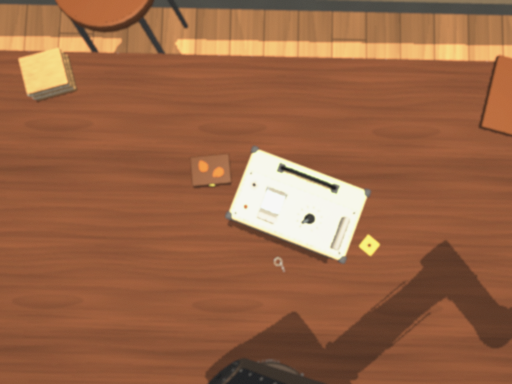

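The top view shows the amp with corners near (254,149), (369,191), (343,261) and (228,216). The handle is on the far side and the guard is near (275,197), lip towards the robot. Next I measure the amp pose from both views.

```bash
cat > h.py <<'E'
import numpy as np,cv2
from station import r,eyes
from scipy.spatial.transform import Rotation as Ro
def cam(n):
    p=eyes.camera_params(n);R=cv2.Rodrigues(np.array(p["rvec"]))[0];t=np.array(p["tvec"]).ravel();return np.array(p["mtx"]),R,t
def cast(c,uv,z):
    K,R,t=c;o=-R.T@t;d=R.T@np.linalg.inv(K)@np.array([uv[0],uv[1],1.]);return o+d*(z-o[2])/d[2]
def proj(c,P):
    K,R,t=c;q=(R@np.atleast_2d(P).T).T+t;q=q@K.T;return q[:,:2]/q[:,2:]
def amp(P,pose):
    x,y,a=pose;P=np.atleast_2d(P);c,s=np.cos(a),np.sin(a)
    return np.c_[x+c*P[:,0]-s*P[:,1],y+s*P[:,0]+c*P[:,1],P[:,2]]
E
python3 - <<'E'
from h import *
im=cv2.imread("pics/top0.png");c=cam("top")
m=((im.min(2)>135)).astype(np.uint8);m[:100]=0;m[300:]=0;m[:,:215]=0;m[:,385:]=0
m=cv2.morphologyEx(m,cv2.MORPH_CLOSE,np.ones((9,9)))
k=max(cv2.findContours(m,0,2)[0],key=cv2.contourArea)
pts=np.array([cast(c,p,.198)[:2] for p in k[:,0]],np.float32)
rc=cv2.minAreaRect(pts*1000);print(rc,cv2.boxPoints(rc).round(1).tolist())
box=cv2.boundingRect(k);print(box)
cr=cv2.resize(im[140:270,220:380],None,fx=4,fy=4,interpolation=2)
s=cv2.imread("pics/scene0.png")[145:300,135:320];s=cv2.resize(s,None,fx=3.2,fy=3.2,interpolation=2)
cv2.imwrite("pics/z.png",cr);cv2.imwrite("pics/zs.png",s)
E
```

```text
((523.1380615234375, -48.90760803222656), (278.0712585449219, 168.572509765625), 70.15336608886719) [[396.70001220703125, -151.10000610351562], [555.2000122070312, -208.3000030517578], [649.5999755859375, 53.29999923706055], [491.1000061035156, 110.5]]
(229, 150, 138, 110)
```

View pics/z.png

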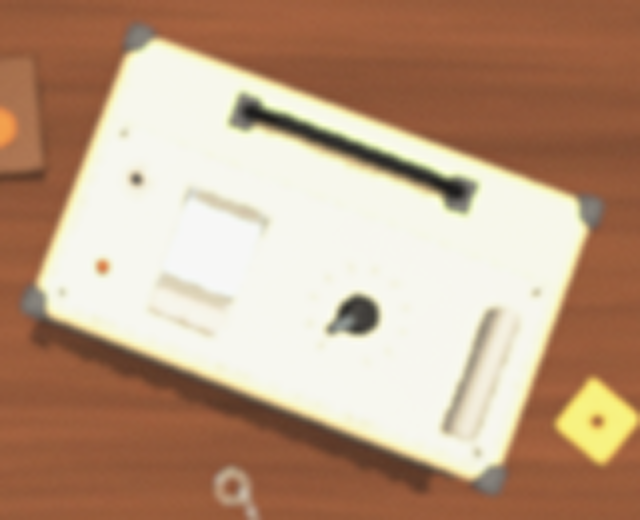

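```bash
cat >> h.py <<'E'
POSE=[.5231,-.0489,np.radians(-19.85)]
FOOT=np.array([-22,55,200.])
def Rt(beta):
    b=np.radians(beta);A=Ro.from_euler('z',POSE[2]).as_matrix()
    z=np.array([np.sin(b),0,-np.cos(b)]);y=np.array([0,1.,0]);return A@np.c_[np.cross(y,z),y,z]
def tgt(p,beta):  # p: foot-relative TCP, mm
    return amp((FOOT+p)/1000,POSE)[0],Rt(beta)
def jog(P,R,base=None):
    o=r.get_obs() if base is None else base
    R0=Ro.from_quat(o["orientation"]).as_matrix()
    return (R0.T@(P-o["tool_pos"])/.06).round(3),(np.degrees(Ro.from_matrix(R0.T@R).as_rotvec())/10).round(3)
E
python3 - <<'E'
from h import *
for n in("top","scene"):
    c=cam(n);print(n,proj(c,amp(np.array([[-22,-35,220],[62,0,223],[-76+0,0,200],[-22-38,55,233],[5,55,243],[85,140,198],[85,-140,198],[-85,-140,198],[-85,140,198]])/1e3,POSE)).round(1).tolist())
print(tgt([-80,0,110],30)[0],jog(*tgt([-80,0,110],30)))
print(cast(cam("top"),(309.2,218.7),.22),amp(np.array([-22,-35,220])/1e3,POSE))
E
```

```text
top [[310.1, 218.1], [308.8, 176.7], [285.8, 235.3], [265.6, 219.3], [276.6, 190.9], [253.4, 146.6], [369.1, 190.9], [343.1, 261.9], [226.0, 216.3]]
scene [[194.9, 198.8], [228.3, 219.0], [198.6, 179.7], [221.6, 165.3], [236.3, 182.9], [288.7, 202.2], [175.3, 266.2], [141.0, 205.6], [248.1, 151.6]]
[0.44583609 0.03746717 0.31      ] (array([ 8.908,  7.08 , -1.313]), array([-1.229, -2.836, -4.598]))
[ 0.48919374 -0.07244625  0.22      ] [[ 0.49052257 -0.07435017  0.22      ]]
```

View pics/zs.png

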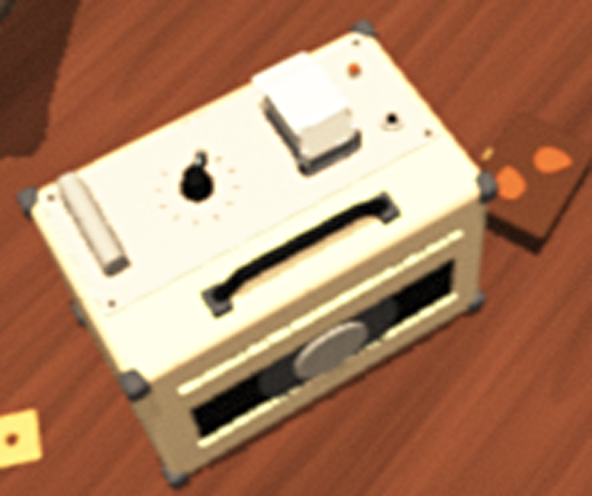

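Scene crop: the guard stands shut at about crop (305,105) and its lip faces the robot. The knob is at (197,183) and the tone bar at (92,225). Projections agree with my pose to about 2 mm. I'll close the jaws and move to a tilted pose in front of the guard.

Request:
jog_arm:
  motion: [0,0,-1,0,0,0,0.9,0.7,-1.7,0,0,0,1.8,1.4,-1.7,-0.2,-0.4,-0.6,2.7,2.1,-1.7,-0.4,-0.8,-1.3,3.6,2.8,-1.7,-0.6,-1.2,-2,4.5,3.5,-1.7,-0.8,-1.6,-2.6,5.4,4.2,-1.7,-1,-2,-3.2,6.3,4.9,-1.7,-1.1,-2.4,-3.8,7.2,5.6,-1.7,-1.23,-2.84,-4.6,8.1,6.3,-1.6,-1.23,-2.84,-4.6,8.9,7.08,-1.31,-1.23,-2.84,-4.6,8.9,7.08,-1.31,-1.23,-2.84,-4.6]
  jaw: 0

```text
time: 1.6
tool_pos: [0.4305, -0.0103, 0.3165]
orientation: [0.165, 0.951, -0.044, 0.257]
force: [2.2, -1.0, 0.6]
grip_width: 0.002
```

```bash
python3 - <<'E'
from h import *
o=r.get_obs();print(o["time"],o["tool_pos"],o["q"],o["grip_width"],o["force"]);print(jog(*tgt([-80,0,110],30)))
c=cam("wrist");im=eyes.camera("wrist");cv2.imwrite("pics/w1.png",cv2.resize(im[:,:,::-1],None,fx=1.5,fy=1.5))
P=np.array([[-22,55,200],[-60,55,233],[-60,34,233],[-60,76,233],[-49,55,224],[-22,-35,220],[-76,0,200]])/1e3
print((1.5*proj(c,amp(P,POSE))).round(1).tolist(), (-c[1].T@c[2]).round(3))
E
```

```text
1.6 [ 0.43048582 -0.01030202  0.31645999] [ 0.86805519 -0.44841378 -0.8897819   0.58813617 -1.0117211  -1.50130955] 0.0020036704154863705 [ 2.20203574 -1.01995326  0.63179333]
(array([0.079, 0.836, 0.081]), array([0.017, 0.02 , 0.008]))
[[367.4, 352.8], [396.2, 389.1], [396.6, 351.6], [395.9, 424.9], [386.4, 377.7], [346.2, 207.4], [453.8, 276.6]] [ 0.34  -0.052  0.44 ]
```

View pics/w1.png

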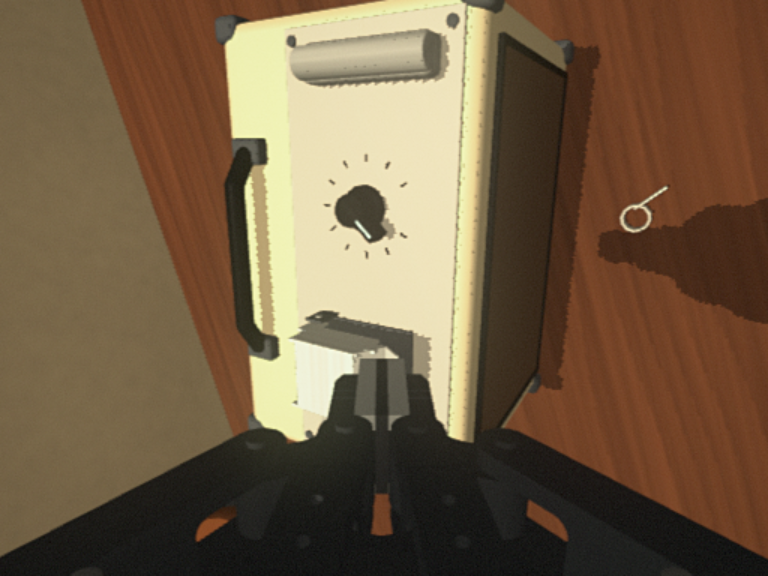

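The wrist view shows the closed fingers at (380,390), pointing at the guard at (345,380), and the knob at (360,207). The arm was still moving when it was taken. I'll finish the move and re-measure while it is still.

Request:
jog_arm:
  motion: [0.08,0.83,0.08,0,0,0,0.08,0.83,0.08,0,0,0,0.08,0.83,0.08,0,0,0,0.08,0.83,0.08,0,0,0]

```text
time: 2.15
tool_pos: [0.4459, 0.0341, 0.3096]
orientation: [0.167, 0.951, -0.045, 0.256]
force: [-0.1, 0.1, 0.1]
grip_width: 0.004
```

```bash
python3 - <<'E'
from h import *
o=r.get_obs();print(o["time"],o["tool_pos"],o["q"],o["qd"],o["force"]);print(jog(*tgt([-80,0,110],30)))
im=eyes.camera("wrist");c=cam("wrist")
im=np.ascontiguousarray(im[:,:,::-1]);im=cv2.resize(im,None,fx=1.5,fy=1.5)
P=np.array([[-60,55,233],[-60,34,233],[-60,76,233],[-22,-35,220],[-76,0,200],[62,0,223],[-85,-140,198],[32,0,200]])/1e3
q=1.5*proj(c,amp(P,POSE));print(q.round(1).tolist())
for u in q: cv2.circle(im,tuple(int(v) for v in u),3,(0,0,255),-1)
u=1.5*proj(c,o["tool_pos"]);print(u)
cv2.circle(im,tuple(int(v) for v in u[0]),3,(255,0,0),-1)
cv2.imwrite("pics/w2.png",im)
E
```

```text
2.15 [0.44590009 0.03412997 0.30958325] [ 0.9283471  -0.37261798 -0.87375244  0.60847702 -0.99670351 -1.59436494] [-0.00398207 -0.00630459  0.00299251  0.0009955   0.0020397  -0.00386945] [-0.06759157  0.05908441  0.11675829]
(array([ 0.014,  0.052, -0.016]), array([-0.006,  0.01 , -0.001]))
[[389.2, 306.7], [389.3, 264.1], [389.0, 347.2], [335.1, 112.9], [450.9, 187.1], [216.0, 181.2], [486.4, -163.4], [281.6, 180.7]]
[[383.59629847 380.89495551]]
```

View pics/w2.png

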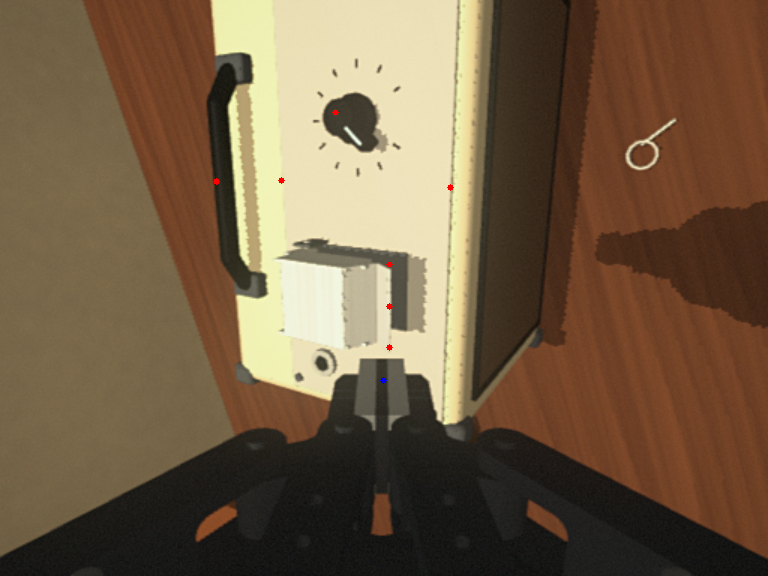

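Lip prediction (389, rows 264–347) falls right on the visible lip, so the pose is good. The fingertip is about 22 mm wide and lines up with the guard to within about 3 mm. Now the waypoints.

```bash
python3 - <<'E'
from h import *
for p in([-66,0,30],[-64,0,14]): print(p,jog(*tgt(p,30)))
E
```

```text
[-66, 0, 30] (array([0.483, 0.053, 1.256]), array([-0.004,  0.011, -0.003]))
[-64, 0, 14] (array([0.587, 0.053, 1.504]), array([-0.004,  0.011, -0.003]))
```

Request:
jog_arm:
  motion: [0.25,0.05,0.6,0,0,0,0.48,0.05,1.25,0,0.01,0,0.59,0.05,1.5,0,0.01,0,0.59,0.05,1.5,0,0.01,0,0.59,0.05,1.5,0,0.01,0]

```text
time: 2.82
tool_pos: [0.4659, 0.0346, 0.2252]
orientation: [0.167, 0.953, -0.046, 0.247]
force: [-0.3, 0.1, 0.4]
grip_width: 0.006
```

```bash
cat >> h.py <<'E'
def rel():
    o=r.get_obs();x,y,a=POSE;d=o["tool_pos"]-[x,y,0];c,s=np.cos(a),np.sin(a)
    return np.array([c*d[0]+s*d[1],-s*d[0]+c*d[1],d[2]])*1000-FOOT
E
python3 - <<'E'
from h import *
o=r.get_obs();print(o["time"],rel().round(1),o["force"].round(2),o["q"].round(3))
for p in([-64,0,14],[-43.5,0,14],[-40.5,0,22],[-37,0,31],[-30,0,25],[-24,0,21],[-9.4,0,19]): print(p,jog(*tgt(p,30)))
im=eyes.camera("wrist")[:,:,::-1];cv2.imwrite("pics/w3.png",cv2.resize(im[120:300,150:400],None,fx=3,fy=3))
E
```

```text
2.825 [-60.1   4.1  25.2] [-0.34  0.06  0.45] [ 0.793 -0.242 -1.016  0.741 -0.719 -1.691]
[-64, 0, 14] (array([ 0.148, -0.067,  0.132]), array([-0.036, -0.086,  0.004]))
[-43.5, 0, 14] (array([-0.15 , -0.066,  0.299]), array([-0.036, -0.086,  0.004]))
[-40.5, 0, 22] (array([-0.259, -0.067,  0.207]), array([-0.036, -0.086,  0.004]))
[-37, 0, 31] (array([-0.383, -0.068,  0.104]), array([-0.036, -0.086,  0.004]))
[-30, 0, 25] (array([-0.436, -0.067,  0.248]), array([-0.036, -0.086,  0.004]))
[-24, 0, 21] (array([-0.491, -0.066,  0.355]), array([-0.036, -0.086,  0.004]))
[-9.4, 0, 19] (array([-0.687, -0.065,  0.503]), array([-0.036, -0.086,  0.004]))
```

View pics/w3.png

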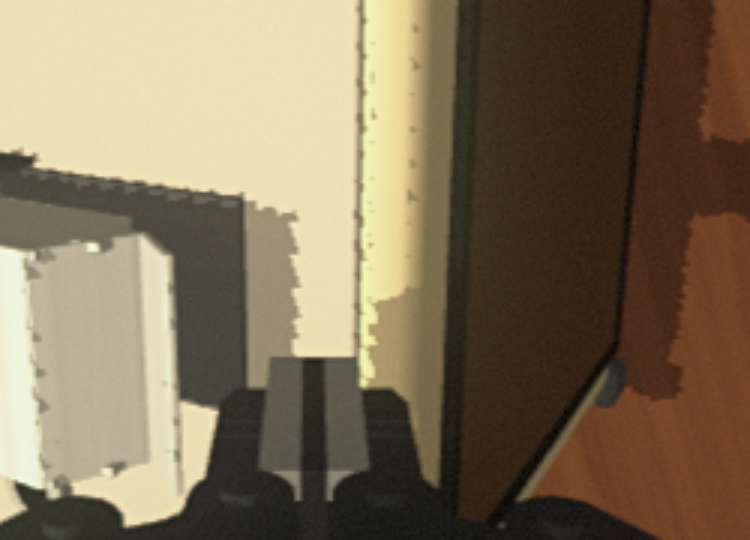

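The close-up shows the fingertip at (315,360) in front of the lip edge at (178,400). The arm stopped 11 mm high because joint 3 sits at its −1.02 limit. Reducing the tilt to 22° moves the wrist outward.

```bash
python3 - <<'E'
from h import *
for p in([-58,0,30],[-54,0,17]): print(p,jog(*tgt(p,22)))
E
```

```text
[-58, 0, 30] (array([-0.069, -0.073, -0.049]), array([-0.033,  0.715,  0.002]))
[-54, 0, 17] (array([-0.021, -0.072,  0.172]), array([-0.033,  0.715,  0.002]))
```

Request:
jog_arm:
  motion: [-0.07,-0.07,-0.05,0,0.7,0,-0.07,-0.07,-0.05,0,0.7,0,-0.02,-0.07,0.17,0,0.7,0,-0.02,-0.07,0.17,0,0.7,0,-0.02,-0.07,0.17,0,0.7,0]

```text
time: 3.5
tool_pos: [0.4704, 0.0291, 0.2171]
orientation: [0.169, 0.967, -0.036, 0.189]
force: [-0.2, -0.0, -0.0]
grip_width: -0.003
```

```bash
python3 - <<'E'
from h import *
o=r.get_obs();print(o["time"],rel().round(1),o["force"].round(2),o["q"].round(3))
print(np.degrees(np.arctan2(*(Ro.from_quat(o["orientation"]).as_matrix()@[0,0,1])[[0,2]])))
for p in([-54,0,17],[-46,0,17],[-44,0,26],[-39,0,34],[-30,0,29],[-24,0,23],[-10,0,20]): print(p,jog(*tgt(p,22)))
E
```

```text
3.5 [-54.    0.4  17.1] [-0.16 -0.02 -0.02] [ 0.731 -0.184 -0.886  0.514 -0.751 -1.437]
159.1076408223217
[-54, 0, 17] (array([ 0.   , -0.007,  0.002]), array([-0.034,  0.02 ,  0.003]))
[-46, 0, 17] (array([-0.123, -0.007,  0.052]), array([-0.034,  0.02 ,  0.003]))
[-44, 0, 26] (array([-0.211, -0.008, -0.074]), array([-0.034,  0.02 ,  0.003]))
[-39, 0, 34] (array([-0.338, -0.009, -0.166]), array([-0.034,  0.02 ,  0.003]))
[-30, 0, 29] (array([-0.446, -0.008, -0.032]), array([-0.034,  0.02 ,  0.003]))
[-24, 0, 23] (array([-0.501, -0.007,  0.098]), array([-0.034,  0.02 ,  0.003]))
[-10, 0, 20] (array([-0.698, -0.006,  0.233]), array([-0.034,  0.02 ,  0.003]))
```

Request:
jog_arm:
  motion: [-0.06,0,0.03,0,0,0,-0.12,0,0.05,0,0,0,-0.12,0,0.05,0,0,0,-0.16,0,0,0,0,0,-0.21,0,-0.07,0,0,0,-0.28,0,-0.12,0,0,0,-0.34,0,-0.17,0,0,0,-0.34,0,-0.17,0,0,0]

```text
time: 4.5
tool_pos: [0.4851, 0.0243, 0.2343]
orientation: [0.17, 0.967, -0.036, 0.189]
force: [-1.7, 0.8, 0.6]
grip_width: 0.0
```

```bash
python3 - <<'E'
from h import *
o=r.get_obs();print(o["time"],rel().round(1),o["force"].round(2),o["q"].round(3))
for p in([-39,0,34],[-30,0,29],[-24,0,23],[-10,0,20]): print(p,jog(*tgt(p,22)))
a=eyes.camera("wrist")[120:320,130:380,::-1];b=eyes.camera("scene")[140:220,185:285,::-1]
cv2.imwrite("pics/w4.png",np.hstack([cv2.resize(a,(450,360)),cv2.resize(b,(350,360))]))
E
```

```text
4.5 [-38.6   0.9  34.3] [-1.71  0.79  0.58] [ 0.695 -0.173 -0.828  0.486 -0.779 -1.369]
[-39, 0, 34] (array([ 0.008, -0.015,  0.002]), array([-0.03 ,  0.015, -0.001]))
[-30, 0, 29] (array([-0.1  , -0.014,  0.135]), array([-0.03 ,  0.015, -0.001]))
[-24, 0, 23] (array([-0.155, -0.014,  0.266]), array([-0.03 ,  0.015, -0.001]))
[-10, 0, 20] (array([-0.352, -0.013,  0.4  ]), array([-0.03 ,  0.015, -0.001]))
```

View pics/w4.png

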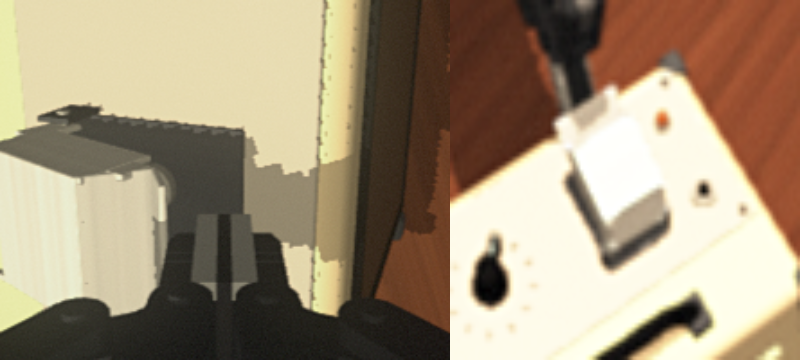

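```bash
python3 - <<'E'
from h import *
c=cam("wrist")
def lip(th,rx=-65,rz=21):
    return rx*np.cos(th)+rz*np.sin(th)+27, -rx*np.sin(th)+rz*np.cos(th)+12
def px(P): 
    u=proj(c,amp((FOOT+np.array(P))/1e3,POSE))[0]; return ((u-[130,120])*1.8).round()
for th in(0,.1,.2,.3,.4,.5,.6,.7):
    x,z=lip(th);x2,z2=lip(th,-54,12);x3,z3=lip(th,-54,31)
    print(th,round(x),round(z),"lip",px([x,-21,z]),"base",px([x2,-21,z2]),"top",px([x3,-21,z3]))
print("tip corner",px([-38.6+11.1,-11,38.8]),px([-38.6+13.4,-11,39.7]),"toggle",px([-10,0,32]),px([10,0,32]))
E
```

```text
0 -38 33 lip [224. 160.] base [199. 146.] top [167. 167.]
0.1 -36 39 lip [205. 167.] base [186. 151.] top [145. 172.]
0.2 -33 45 lip [183. 173.] base [171. 155.] top [120. 176.]
0.3 -29 51 lip [158. 178.] base [153. 160.] top [ 93. 180.]
0.4 -25 57 lip [130. 184.] base [133. 164.] top [ 65. 182.]
0.5 -20 62 lip [100. 188.] base [112. 167.] top [ 37. 185.]
0.6 -15 66 lip [ 69. 192.] base [ 89. 170.] top [  8. 186.]
0.7 -9 70 lip [ 36. 194.] base [ 66. 173.] top [-20. 186.]
tip corner [178. 199.] [168. 199.] toggle [133. 219.] [ 74. 208.]
```

Left panel: the lip is at (160,195), so the guard is up about 0.3 rad on the tip. The finger shows a step: pad about ±7 mm in the jaw direction, black back about ±14 mm. Measuring where the step sits, since it could catch the lip.

```bash
python3 - <<'E'
from h import *
c=cam("wrist");o=r.get_obs();R=Ro.from_quat(o["orientation"]).as_matrix()
for d in(0,7,14,20,30,40,50):
    f=lambda x,y:((proj(c,o["tool_pos"]+R@(np.array([x,y,-d])/1e3))[0]-[130,120])*1.8).round().tolist()
    print(d,f(-7.5,-11),f(-14.5,-11),f(-14.5,11),f(-7.5,11),f(14.5,-11))
E
```

```text
0 [197.0, 202.0] [169.0, 202.0] [172.0, 279.0] [198.0, 279.0] [283.0, 202.0]
7 [196.0, 213.0] [167.0, 213.0] [169.0, 293.0] [197.0, 293.0] [285.0, 213.0]
14 [194.0, 225.0] [164.0, 225.0] [167.0, 308.0] [195.0, 308.0] [288.0, 225.0]
20 [193.0, 236.0] [162.0, 236.0] [164.0, 322.0] [194.0, 322.0] [291.0, 236.0]
30 [191.0, 257.0] [157.0, 257.0] [160.0, 348.0] [192.0, 348.0] [296.0, 257.0]
40 [188.0, 282.0] [151.0, 282.0] [155.0, 379.0] [190.0, 379.0] [302.0, 282.0]
50 [185.0, 311.0] [145.0, 311.0] [149.0, 415.0] [187.0, 415.0] [310.0, 311.0]
```

The pad steps out by about 7 mm only 20 mm behind the tip, and that step could trap the lip. I'll back out and turn the tool 90° about its axis. That puts the flush 22 mm pad side towards the guard, leaving 29 mm between cheeks 38 mm apart.

```bash
python3 - <<'E'
from h import *
for p in([-43,0,26],[-46,0,17],[-54,0,17],[-62,0,32]): print(p,jog(*tgt(p,22)))
P,R=tgt([-62,0,32],22); print(jog(P,R@Ro.from_euler('z',-90,degrees=True).as_matrix()))
E
```

```text
[-43, 0, 26] (array([ 0.114, -0.013,  0.096]), array([-0.031,  0.014,  0.001]))
[-46, 0, 17] (array([ 0.217, -0.012,  0.216]), array([-0.031,  0.014,  0.001]))
[-54, 0, 17] (array([ 0.34 , -0.012,  0.165]), array([-0.031,  0.014,  0.001]))
[-62, 0, 32] (array([ 0.37 , -0.014, -0.116]), array([-0.031,  0.014,  0.001]))
(array([ 0.37 , -0.014, -0.116]), array([-0.035, -0.014, -8.999]))
```

Request:
jog_arm:
  motion: [0.11,-0.01,0.1,0,0,0,0.22,-0.01,0.22,0,0,0,0.34,-0.01,0.17,0,0,0,0.37,-0.01,-0.12,0,0,0,0.37,-0.01,-0.12,0,0,-1,0.37,-0.01,-0.12,0,0,-2,0.37,-0.01,-0.12,0,0,-3,0.37,-0.01,-0.12,0,0,-4,0.37,-0.01,-0.12,0,0,-5,0.37,-0.01,-0.12,0,0,-6,0.37,-0.01,-0.12,0,0,-7,0.37,-0.01,-0.12,0,0,-8]

```text
time: 6.1
tool_pos: [0.4623, 0.0316, 0.2322]
orientation: [-0.494, 0.848, -0.149, 0.121]
force: [0.7, 0.5, -0.2]
grip_width: 0.001
```

```bash
cat >> h.py <<'E'
def tg2(p,beta):
    P,R=tgt(p,beta);return P,R@Ro.from_euler('z',-90,degrees=True).as_matrix()
E
python3 - <<'E'
from h import *
o=r.get_obs();print(o["time"],rel().round(1),o["force"].round(2),o["q"].round(3))
for p in([-62,0,32],[-54,0,17]): print(p,jog(*tg2(p,24)))
E
```

```text
6.1 [-62.5   0.1  32.2] [ 0.72  0.54 -0.24] [ 0.762 -0.215 -0.864  0.489 -0.809 -0.028]
[-62, 0, 32] (array([ 0.   , -0.006,  0.007]), array([ 0.183, -0.048, -0.964]))
[-54, 0, 17] (array([-0.006, -0.034,  0.289]), array([ 0.183, -0.048, -0.964]))
```

Request:
jog_arm:
  motion: [0,0,0,0.18,-0.05,-0.96,0,0,0,0.18,-0.05,-0.96,0,-0.03,0.29,0.18,-0.05,-0.96,0,-0.03,0.29,0.18,-0.05,-0.96,0,-0.03,0.29,0.18,-0.05,-0.96]

```text
time: 6.72
tool_pos: [0.4703, 0.0283, 0.2171]
orientation: [-0.559, 0.803, -0.169, 0.12]
force: [0.1, 1.5, -0.3]
grip_width: -0.003
```

```bash
python3 - <<'E'
from h import *
o=r.get_obs();print(o["time"],rel().round(1),o["force"].round(2),o["q"].round(3))
for p in([-54,0,17],[-45,0,16],[-43,0,26],[-39,0,36],[-34,0,46],[-29,0,40],[-26,0,28],[-9,0,21]): print(p,jog(*tg2(p,24)))
c=cam("wrist");a=eyes.camera("wrist")[:,:,::-1];cv2.imwrite("pics/w5.png",cv2.resize(a[130:330,130:400],None,fx=2.5,fy=2.5))
b=eyes.camera("scene")[140:220,185:285,::-1];cv2.imwrite("pics/s5.png",b)
R=Ro.from_quat(o["orientation"]).as_matrix()
for d in(0,20,40): print(d,[((proj(c,o["tool_pos"]+R@(np.array([x,y,-d])/1e3))[0]-[130,130])*2.5).round().tolist() for x,y in((-7,-11),(7,-11),(14.5,-11),(7,11))])
print([((proj(c,amp((FOOT+np.array(p))/1e3,POSE))[0]-[130,130])*2.5).round().tolist() for p in([-38,-21,33],[-38,21,33],[-27,-21,43],[-27,21,43])])
E
```

```text
6.725 [-53.9  -0.3  17.1] [ 0.06  1.55 -0.34] [ 0.737 -0.2   -0.926  0.572 -0.725  0.067]
[-54, 0, 17] (array([-0.005,  0.002,  0.001]), array([ 0.004, -0.002, -0.05 ]))
[-45, 0, 16] (array([-0.006, -0.128,  0.077]), array([ 0.004, -0.002, -0.05 ]))
[-43, 0, 26] (array([-0.007, -0.226, -0.061]), array([ 0.004, -0.002, -0.05 ]))
[-39, 0, 36] (array([-0.008, -0.355, -0.187]), array([ 0.004, -0.002, -0.05 ]))
[-34, 0, 46] (array([-0.009, -0.499, -0.305]), array([ 0.004, -0.002, -0.05 ]))
[-29, 0, 40] (array([-0.01 , -0.534, -0.18 ]), array([ 0.004, -0.002, -0.05 ]))
[-26, 0, 28] (array([-0.01 , -0.499,  0.023]), array([ 0.004, -0.002, -0.05 ]))
[-9, 0, 21] (array([-0.011, -0.71 ,  0.245]), array([ 0.004, -0.002, -0.05 ]))
0 [[280.0, 266.0], [356.0, 266.0], [397.0, 266.0], [354.0, 372.0]]
20 [[276.0, 314.0], [362.0, 314.0], [409.0, 314.0], [360.0, 433.0]]
40 [[270.0, 379.0], [371.0, 379.0], [425.0, 379.0], [368.0, 513.0]]
[[438.0, 229.0], [194.0, 231.0], [445.0, 158.0], [186.0, 160.0]]
```

View pics/w5.png

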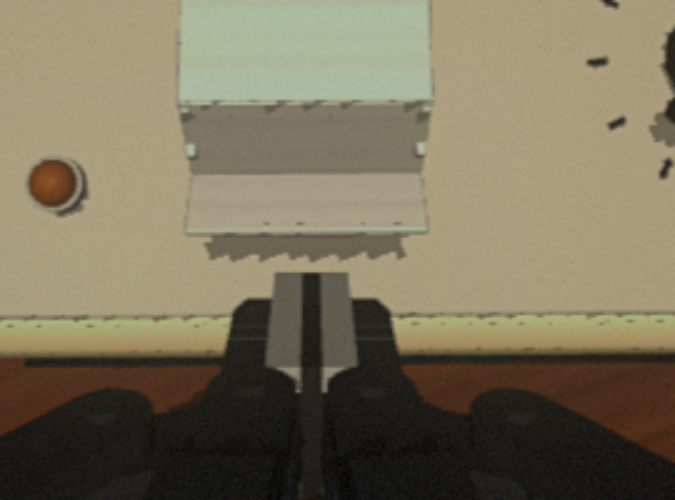

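Left to right, the finger (centre 311) lines up with the lip (186–428, centre 307), and the guard is shut again. Tip row 272 sits clear in front of the lip at row 234. Next, under the lip and lift.

Request:
jog_arm:
  motion: [0,-0.07,0.04,0,0,0,0,-0.143,0.083,0,0,0,0,-0.143,0.083,0,0,0,0,-0.24,-0.06,0,0,0,0,-0.3,-0.12,0,0,0,0,-0.37,-0.19,0,0,0,0,-0.44,-0.25,0,0,0,0,-0.51,-0.31,0,0,0,0,-0.51,-0.31,0,0,0]

```text
time: 7.95
tool_pos: [0.4897, 0.0214, 0.2466]
orientation: [-0.559, 0.802, -0.169, 0.12]
force: [0.3, 1.1, 0.5]
grip_width: 0.003
```

```bash
python3 - <<'E'
from h import *
o=r.get_obs();print(o["time"],rel().round(1),o["force"].round(2),o["q"].round(3))
for p in([-33,0,46],[-29,0,40],[-27,0,29],[-20,0,24],[-14,0,22],[-9,0,21]): print(p,jog(*tg2(p,24)))
c=cam("wrist");a=eyes.camera("wrist")[:,:,::-1];b=eyes.camera("scene")[130:210,185:285,::-1]
cv2.imwrite("pics/w6.png",np.hstack([cv2.resize(a[100:340,130:400],(450,400)),cv2.resize(b,(350,400))]))
def lip(th,rx=-65,rz=21): return rx*np.cos(th)+rz*np.sin(th)+27, -rx*np.sin(th)+rz*np.cos(th)+12
for th in(0,.2,.4,.6,.8,1):
  x,z=lip(th);x2,z2=lip(th,-54,31)
  print(th,[((proj(c,amp((FOOT+np.array(p))/1e3,POSE))[0]-[130,100])*1.667).round().tolist() for p in([x,-21,z],[x,21,z],[x2,-21,z2])])
E
```

```text
7.95 [-33.3  -0.3  46.6] [0.33 1.13 0.46] [ 0.694 -0.193 -0.837  0.524 -0.777  0.173]
[-33, 0, 46] (array([-0.004, -0.   ,  0.011]), array([ 0.001,  0.004, -0.041]))
[-29, 0, 40] (array([-0.004, -0.021,  0.129]), array([ 0.001,  0.004, -0.041]))
[-27, 0, 29] (array([-0.004,  0.023,  0.311]), array([ 0.001,  0.004, -0.041]))
[-20, 0, 24] (array([-0.004, -0.049,  0.434]), array([ 0.001,  0.004, -0.041]))
[-14, 0, 22] (array([-0.005, -0.127,  0.505]), array([ 0.001,  0.004, -0.041]))
[-9, 0, 21] (array([-0.005, -0.197,  0.554]), array([ 0.001,  0.004, -0.041]))
0 [[280.0, 276.0], [142.0, 277.0], [283.0, 240.0]]
0.2 [[285.0, 260.0], [137.0, 261.0], [287.0, 214.0]]
0.4 [[290.0, 232.0], [132.0, 233.0], [291.0, 177.0]]
0.6 [[294.0, 192.0], [128.0, 193.0], [293.0, 133.0]]
0.8 [[297.0, 142.0], [124.0, 143.0], [295.0, 83.0]]
1 [[299.0, 85.0], [122.0, 87.0], [294.0, 33.0]]
```

View pics/w6.png

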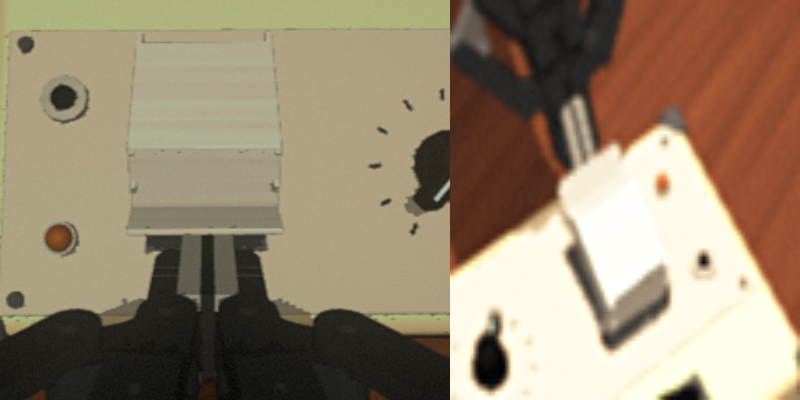

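The lip (row 232) now lies over the fingertip, so the guard is up about 0.42 rad on the finger and centred. Next, bring the tip down in front of the bat and push it over.

Request:
jog_arm:
  motion: [0,-0.02,0.13,0,0,0,0,0.02,0.31,0,0,0,0,0.02,0.31,0,0,0,0,-0.05,0.43,0,0,0,0,-0.09,0.47,0,0,0,0,-0.13,0.5,0,0,0,0,-0.13,0.5,0,0,0]

```text
time: 8.93
tool_pos: [0.5082, 0.0147, 0.2231]
orientation: [-0.559, 0.802, -0.17, 0.121]
force: [-9.4, 2.3, 8.9]
grip_width: -0.003
```

```bash
python3 - <<'E'
from h import *
o=r.get_obs();print(o["time"],rel().round(1),o["force"].round(2),o["wrist_torque"].round(2))
for p in([-14,0,22],[-9,0,21],[-6,0,21]): print(p,jog(*tg2(p,24)))
E
```

```text
8.925 [-13.7  -0.2  23.1] [-9.36  2.31  8.9 ] [ 0.89  2.99 -0.09]
[-14, 0, 22] (array([-0.004,  0.012,  0.014]), array([-0.005,  0.006, -0.041]))
[-9, 0, 21] (array([-0.004, -0.057,  0.063]), array([-0.005,  0.006, -0.041]))
[-6, 0, 21] (array([-0.004, -0.103,  0.083]), array([-0.005,  0.006, -0.041]))
```

```bash
python3 - <<'E'
from h import *
c=cam("wrist");a=eyes.camera("wrist")[:,:,::-1];b=eyes.camera("scene")[120:210,185:285,::-1]
cv2.imwrite("pics/w7.png",np.hstack([cv2.resize(a[60:340,130:380],(446,500)),cv2.resize(b,(350,500),interpolation=2)]))
def lip(th,rx=-65,rz=21): return rx*np.cos(th)+rz*np.sin(th)+27, -rx*np.sin(th)+rz*np.cos(th)+12
for th in(0,.2,.4,.6,.8,1):
  x,z=lip(th);x2,z2=lip(th,-54,31)
  print(th,round(x),round(z),[((proj(c,amp((FOOT+np.array(p))/1e3,POSE))[0]-[130,60])*1.785).round().tolist() for p in([x,-21,z],[x,21,z],[x2,-21,z2])])
o=r.get_obs();R=Ro.from_quat(o["orientation"]).as_matrix()
for d in(0,20,40): print(d,[((proj(c,o["tool_pos"]+R@(np.array([x,y,-d])/1e3))[0]-[130,60])*1.785).round().tolist() for x,y in((-7,-11),(7,-11),(14.5,-11),(7,11))])
E
```

```text
0 -38 33 [[314.0, 457.0], [140.0, 458.0], [319.0, 416.0]]
0.2 -33 45 [[322.0, 444.0], [133.0, 445.0], [326.0, 388.0]]
0.4 -25 57 [[329.0, 415.0], [125.0, 416.0], [331.0, 346.0]]
0.6 -15 66 [[336.0, 369.0], [118.0, 370.0], [336.0, 292.0]]
0.8 -3 73 [[342.0, 307.0], [112.0, 309.0], [338.0, 228.0]]
1 10 78 [[344.0, 234.0], [108.0, 236.0], [338.0, 162.0]]
0 [[200.0, 315.0], [254.0, 315.0], [283.0, 315.0], [253.0, 391.0]]
20 [[197.0, 350.0], [259.0, 350.0], [292.0, 350.0], [257.0, 434.0]]
40 [[193.0, 397.0], [265.0, 396.0], [303.0, 396.0], [263.0, 492.0]]
```

View pics/w7.png

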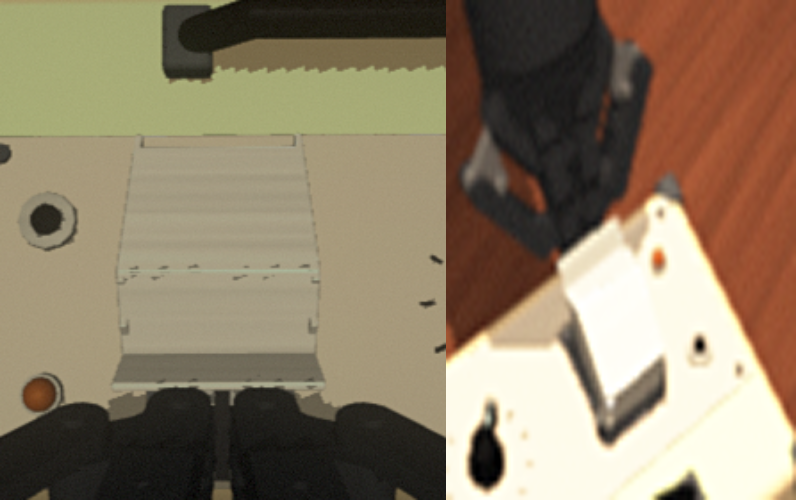

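Left panel: the lip is at row 385, about 0.54 rad up, and it touches the knuckle about 40 mm up the finger. The 13 N reaction points along the line from the lip to the hinge, so the lip is binding there. I'll ease back, tilt to 30° so it rests lower on the pad, and push again.

```bash
python3 - <<'E'
from h import *
for p in([-19,0,25],[-13,0,24],[-9,0,24],[-7,0,25]): print(p,jog(*tg2(p,30)))
print(r.get_obs()["q"].round(3))
E
```

```text
[-19, 0, 25] (array([-0.003,  0.065, -0.067]), array([ 0.596,  0.004, -0.041]))
[-13, 0, 24] (array([-0.004, -0.019, -0.011]), array([ 0.596,  0.004, -0.041]))
[-9, 0, 24] (array([-0.004, -0.08 ,  0.016]), array([ 0.596,  0.004, -0.041]))
[-7, 0, 25] (array([-0.005, -0.118,  0.015]), array([ 0.596,  0.004, -0.041]))
[ 0.631 -0.136 -0.862  0.566 -0.68   0.171]
```

Request:
jog_arm:
  motion: [0,0.07,-0.07,0.3,0,0,0,0.07,-0.07,0.6,0,0,0,0.07,-0.07,0.6,0,0,0,-0.02,-0.02,0.6,0,0,0,-0.05,0,0.6,0,0,0,-0.08,0.01,0.6,0,0,0,-0.08,0.01,0.6,0,0]

```text
time: 9.9
tool_pos: [0.5121, 0.0129, 0.2232]
orientation: [-0.552, 0.793, -0.211, 0.149]
force: [-0.4, 1.1, -0.5]
grip_width: 0.001
```

```bash
python3 - <<'E'
from h import *
o=r.get_obs();print(o["time"],rel().round(1),o["force"].round(2),o["q"].round(3))
for p in([-9,0,24],[-6,0,25],[-30,0,23],[-40,0,18],[-48,0,16],[-58,0,22]): print(p,jog(*tg2(p,30)), jog(*tg2(p,24)))
E
```

```text
9.9 [-9.3 -0.6 23.2] [-0.4   1.11 -0.5 ] [ 0.608 -0.163 -0.99   0.828 -0.587 -0.059]
[-9, 0, 24] (array([-0.009, -0.011, -0.008]), array([ 0.005, -0.005, -0.04 ])) (array([-0.009, -0.011, -0.008]), array([-0.595, -0.003, -0.04 ]))
[-6, 0, 25] (array([-0.01 , -0.063,  0.002]), array([ 0.005, -0.005, -0.04 ])) (array([-0.01 , -0.063,  0.002]), array([-0.595, -0.003, -0.04 ]))
[-30, 0, 23] (array([-0.007,  0.3  , -0.169]), array([ 0.005, -0.005, -0.04 ])) (array([-0.007,  0.3  , -0.169]), array([-0.595, -0.003, -0.04 ]))
[-40, 0, 18] (array([-0.006,  0.486, -0.18 ]), array([ 0.005, -0.005, -0.04 ])) (array([-0.006,  0.486, -0.18 ]), array([-0.595, -0.003, -0.04 ]))
[-48, 0, 16] (array([-0.005,  0.618, -0.217]), array([ 0.005, -0.005, -0.04 ])) (array([-0.005,  0.618, -0.217]), array([-0.595, -0.003, -0.04 ]))
[-58, 0, 22] (array([-0.004,  0.713, -0.387]), array([ 0.005, -0.005, -0.04 ])) (array([-0.004,  0.713, -0.387]), array([-0.595, -0.003, -0.04 ]))
```

Request:
jog_arm:
  motion: [0,-0.03,0,0,0,0,0,-0.06,0,0,0,0,0,-0.06,0,0,0,0]

```text
time: 10.28
tool_pos: [0.5148, 0.0119, 0.2252]
orientation: [-0.552, 0.792, -0.211, 0.149]
force: [-0.5, 0.7, -0.1]
grip_width: -0.003
```

```bash
python3 - <<'E'
from h import *
o=r.get_obs();print(o["time"],rel().round(1),o["force"].round(2),o["q"].round(3))
for p,b in(([-14,0,24],28),([-22,0,24],26),([-30,0,22],24),([-40,0,18],22),([-48,0,16],22),([-56,0,16],22),([-64,0,40],22),([-75,0,90],22)): print(p,*jog(*tg2(p,b)))
E
```

```text
10.275 [-6.4 -0.6 25.2] [-0.52  0.73 -0.11] [ 0.603 -0.16  -0.983  0.824 -0.587 -0.048]
[-14, 0, 24] [-0.009  0.119 -0.046] [-0.197 -0.003 -0.039]
[-22, 0, 24] [-0.008  0.235 -0.113] [-0.397 -0.002 -0.039]
[-30, 0, 22] [-0.007  0.367 -0.151] [-0.597 -0.001 -0.039]
[-40, 0, 18] [-0.006  0.545 -0.176] [-0.797 -0.001 -0.039]
[-48, 0, 16] [-0.005  0.677 -0.214] [-0.797 -0.001 -0.039]
[-56, 0, 16] [-0.004  0.792 -0.28 ] [-0.797 -0.001 -0.039]
[-64, 0, 40] [-0.005  0.708 -0.694] [-0.797 -0.001 -0.039]
[-75, 0, 90] [-0.006  0.451 -1.507] [-0.797 -0.001 -0.039]
```

No reaction with the leading corner about 2.5 mm past the pivot, so the bat has snapped over. Drawing the finger out.

Request:
jog_arm:
  motion: [0,0.12,-0.05,-0.2,0,0,0,0.23,-0.11,-0.4,0,0,0,0.37,-0.15,-0.6,0,0,0,0.54,-0.18,-0.8,0,0,0,0.68,-0.21,-0.8,0,0,0,0.79,-0.28,-0.8,0,0,0,0.79,-0.28,-0.8,0,0,0,0.71,-0.69,-0.8,0,0,0,0.45,-1.5,-0.8,0,0,0,0.45,-1.5,-0.8,0,0,0,0.45,-1.5,-0.8,0,0]

```text
time: 11.65
tool_pos: [0.4504, 0.0353, 0.2893]
orientation: [-0.562, 0.805, -0.155, 0.11]
force: [-0.0, -0.0, -0.7]
grip_width: -0.003
```

```bash
python3 - <<'E'
from h import *
o=r.get_obs();print(o["time"],rel().round(1),o["force"].round(2))
c=cam("wrist");a=np.ascontiguousarray(eyes.camera("wrist")[:,:,::-1]);b=eyes.camera("scene")[130:230,175:285,::-1];t=eyes.camera("top")[:,:,::-1]
t0=cv2.imread("pics/top0.png");s0=cv2.imread("pics/scene0.png");s=eyes.camera("scene")[:,:,::-1]
for n,A,B in(("top",t,t0),("scene",s,s0)):
    d=(cv2.absdiff(np.ascontiguousarray(A),B).max(2)>40)
    y,x=np.nonzero(d);print(n,d.sum(),"guard/panel area:",(d[205:225,262:285].sum() if n=="top" else d[150:200,215:250].sum()))
def lip(th,rx=-65,rz=21): return rx*np.cos(th)+rz*np.sin(th)+27, -rx*np.sin(th)+rz*np.cos(th)+12
for th in(0,.2,.6):
  x,z=lip(th);print(th,[(proj(c,amp((FOOT+np.array(p))/1e3,POSE))[0]).round().tolist() for p in([x,-21,z],[x,21,z])])
  for u in proj(c,amp((FOOT+np.array([[x,-21,z],[x,21,z]]))/1e3,POSE)): cv2.circle(a,tuple(int(v) for v in u),2,(0,0,255 if th==0 else 0),-1)
cv2.imwrite("pics/w8.png",np.hstack([cv2.resize(a,(480,360)),cv2.resize(b,(320,360),interpolation=2)]))
E
```

```text
11.65 [-74.9  -0.4  89.3] [-0.02 -0.01 -0.71]
top 21573 guard/panel area: 0
scene 26021 guard/panel area: 0
0 [[288.0, 193.0], [223.0, 193.0]]
0.2 [[290.0, 182.0], [221.0, 182.0]]
0.6 [[293.0, 145.0], [218.0, 146.0]]
```

View pics/w8.png

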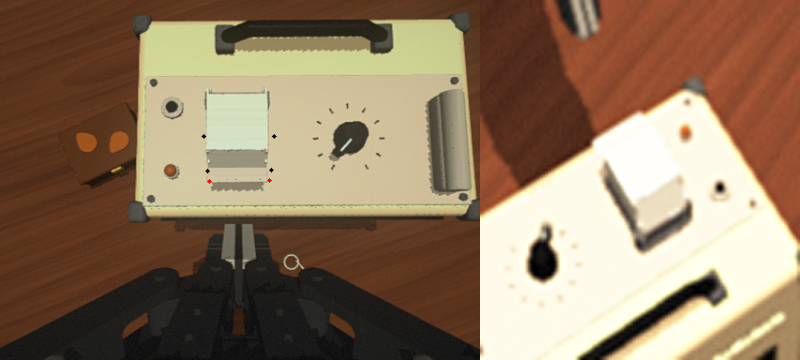

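```bash
python3 -c "
from station import r
print(r.sign_off())"
```

```text
the job is handed in; nothing more can be done
None
```

I lifted the guard with the closed fingertip, pushed the standby toggle over to its far side with the guard resting on the finger, and drew the finger out. The guard dropped shut, and I handed the job in at about 12 s.

**First lift abandoned:** I backed out of it because a step on the finger could have caught the lip. The guard shut in between, then I turned the tool 90° and lifted it again.

**Brief binding:** During the push the lip jammed against the finger's knuckle with about 13 N. I eased back, tilted the tool to 30° and finished the push with almost no force.

**Last checks:**
- **Guard:** the last pictures show it shut. The lip sits where it should when closed, and the guard's area matches the first pictures.
- **Other things:** the pointer knob, tone bar and pick box look unmoved in the last wrist picture. The jack plate was not checked there, and I did not compare the thumb pick's exact position.
- **Arm:** it stood clear of everything, with under 1 N at the wrist.
- **Toggle:** not seen directly, because the closed guard hides it. That it is on is worked out from the fingertip reaching about 2.5 mm past the pivot at bat height with no force pushing back.

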